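# Stow the slate chart weights against the stop board

### The arm

A 6-joint arm with a two-finger parallel gripper is mounted at the origin on the work surface. World frame = base frame: x ahead of the robot, y to its left, z up, the work surface at z = 0. Lengths are in m, angles in rad, forces in N, time in s.
With the tool pointing down it reaches from about 0.3 to 0.775 m from the base axis. Payload 14.6 kg.
Tool frame: the origin (TCP) lies midway between the tips of the shut fingers; the grasp point (between the pads) lies 19 mm behind it (ctrl.grip_depth is the z of the grasp point in the tool frame, in m); z points along the fingers, y is the line along which they close (so a half turn about z gives the same grasp; the last joint's range is limited). The gripper opens to 94 mm and grips with 3 to 60 N. Pads are 16 mm wide; open, the fingers measure 119 mm over their backs; the gripper's body (75 mm by 177 mm) begins 78 mm behind the grasp point.
Start: joints at [1.215, 0.3, 1.521, -0, 1.321, -0.067], TCP at [0.157, 0.527, 0.205] pointing down, gripper open.
Joint ranges: [-3.03, 3.03], [-0.79, 2.21], [0.23, 2.52], [-1.04, 4.18], [0, 3.07], [-2.55, 2.55]. Speed limits (rad/s): [2.22, 2.22, 2.57, 3.14, 3.14, 3.14].

### API

Orientations are given as [roll, pitch, yaw] about the fixed x, y, z axes, in that order (R = Rz(yaw) Ry(pitch) Rx(roll)).
In Python, from station import ctrl gives the robot as it stands. The module is installed in compiled form; this text tells all that it offers.
- The arm moves only by the tool carry_out, never from a script. Its argument "commands" is a list of rows, each a list of 3 entries, a list of its own where there are three numbers: the closure, from 0 (fully open) to 1 (shut), then the shift along the tool's x, y, z in mm, then the turn, a rotation vector about the tool's x, y, z in rad. In form: [[gripper, [tx, ty, tz], [wx, wy, wz]], ...]. A call has 1 to 10 rows; each row shifts and turns the commanded pose from where the row before left it, along the tool's axes as they then stand; what a row does not reach is not made up. A row lasts 1/8 s, in which the tool goes at most 62.5 mm and 10.7 degrees, less where a joint would pass 70% of its speed; a pose out of reach is approached as far as the arm can. A call with a gripper value outside its range is refused whole. The fingers move at their own pace and stop on an object; "squeeze" is the grip in N (left out, the last holds). Time passes only in rows, so rows that do not move let the fingers close. It gives the time, the measured TCP pose, the force, the opening and the grip force at its end, in the units of the state.
- ctrl.get_obs(): the state, without advancing time (a new reading comes with each control period).
- ctrl.camera(name): name is "scene" or "top" or "wrist"; returns a dict with "img" (480x640x3 uint8, blue, green, red), "camera_matrix" (3x3 intrinsics, pixels), "k1" (the pictures are not rectified: a ray, as slopes to the right and down, at radius r is drawn at 1 + k1 r^2 times it, then the intrinsics apply), "rvec" (rotation vector, rad) and "tvec" (3), from world to camera coordinates, as OpenCV has them. Camera axes: x right, y down, z forward; pixel columns grow to the right and rows downward; lengths in m; the calibration is good to about 2 mm. A picture is of the moment at which its call begins. There is no depth.
- ctrl.hand_in(): hands the job in; it is judged then, once.
Trained networks look in the newest picture that a camera, given by its name, has taken for a name from the list of things; names that differ only in an ending like _2 or _b are one class to them, and where a whole thing is asked for, a point or a joint stands for the part that bears it (a point fixed in the world has none). Each returns a list of dicts, best first, with "score" (0 to 1); they miss things now and then, are a little off and sometimes report something else, mostly with a low value. They report only what shows in the picture. A call takes as long as a camera call. They do not tell look-alikes from the thing itself.
- ctrl.outline_of(thing, camera): "region" (480x640 bool, what is visible of it).
- ctrl.place_of(thing, camera): "at" ([x, y, z] in m, in world coordinates, good to about 4 mm: a listed point, or the origin of a listed thing).
The state is a dict: "time_s": time; "qpos": joint angles; "joint_vel": joint speeds; "tau": joint torques, N m; "ee_pos": TCP position; "eef_rot": TCP orientation; "force": force on the tool from outside, world axes, zero at the start; "moment": the same for the moment, N m; "grip_width": finger opening in m; "grip_force": force on a finger pad.
Only numpy, scipy, OpenCV 4.12 (cv2) and the standard library are available. Lean on these libraries where they do the work, as an engineer would, in place of code of your own. Each camera call takes 0.05 s, during which the arm holds its last target. There are 200 camera calls.

### The job

Ease the slate chart weight that lies in front of the stop board along until its end just touches the board, then stack the other two on it, one on top of the other, easing each one at its height in the pile until you feel its end touch the board before you let go; all three must end as a square pile with their ends against the board. Slate chips easily and the board must not be shoved: hold each weight with a light squeeze, set it down softly and never push against the board harder than about 1.5 kg. Do not disturb the other things on the table.

Things in the scene. Friction and masses are not known exactly. Their poses are not given: they have to be found in the camera images.
- weight_a: a loose slate chart weight, a flat dark slab 150 (x) x 64 (y) x 18 (z) mm, 0.35 to 0.6 kg; origin at the centre of its underside, x along its length; identical to weight_b
- weight_b: a loose slate chart weight, a flat dark slab 150 (x) x 64 (y) x 18 (z) mm, 0.35 to 0.6 kg; origin at the centre of its underside, x along its length; identical to weight_a
- weight_base: the weight that lies in front of the stop board, clear of it, loose: slate chart weight, a flat dark slab 150 (x) x 64 (y) x 18 (z) mm, 0.35 to 0.6 kg; origin at the centre of its underside, x along its length
- stop: foot of the adjustable stop: wooden block screwed to the table, 130 (y) x 50 (x) x 40 mm high; origin on the table at the foot of its front face (the face towards the robot), x pointing away from the robot
- stop_front (a point): point on the table 65 mm in front of the foot's origin, same axes. The stop board, upright, 140 mm wide, 76 mm high, 14 mm thick, square to x and centred in y, is clamped on rods before the foot, its working face (looking to -x, at the first weight) 0 to 45 mm beyond this point along +x: different each time and not measured, find it by touch or by eye
- caddy: stainless steel tea caddy with twist cap, upright cylinder 80 mm across, 110 mm high, a bystander; origin at the centre of its underside
- compass: white plastic hand-bearing compass: round body 72 mm across and 37 mm high with a stubby handle along its -x, 135 mm long in all, a bystander; origin at the centre of its underside
- coaster: round wooden coaster, 94 mm across, 10 mm thick, a bystander; origin at the centre of its underside
- sharpener: black aluminium desk pencil sharpener, block about 75 x 44 x 46 mm, a bystander; origin at the centre of its underside
- mug: white mug, 80 mm across, 90 mm high, a bystander; origin at the centre of its underside
- ruler: aluminium ruler 200 x 34 x 6 mm with a 20 mm high knob at its middle, a bystander; origin at the centre of its underside
- torch: torch lying down, 135 mm long, 40 mm high, a bystander; origin at the centre of its underside
Things that resemble listed ones, but are neither listed nor needed, are in the scene too. Leave any green or purple look-alike of the weight_b alone.

How it is judged:
By the outcome, as a careful person would: the job done as asked, in the order asked, and still so for the second after the job is handed in, with the robot touching nothing.
It also fails if it takes over 72 s, if anything falls off the work surface, if the arm or the gripper's body presses on something with over 40 N, if the wrist force passes 120 N, or if a joint passes its speed limit or range.

## Working session

There is one attempt and no reset: what is moved stays moved. The work goes in short steps, Python scripts to look and compute and a tool call to move; the robot and the scene stay as the last step left them, time stands still between calls to the robot, and variables do not carry over. Pictures are saved under pics/ and viewed, at most 10 in all, crops included, and the job is handed in when it is done.

Besides the shell and the picture viewer there is one more tool, called after ">>>" in YAML: its name, and indented under it one key for each argument. carry_out: Moves the arm, as the interface text tells. Its arguments: {"type":"object","properties":{"commands":{"type":"array","items":{"type":"array"}},"squeeze":{"type":"number"}},"required":["commands"]}

```bash
mkdir -p pics; cat > h.py <<'E'
import numpy as np, cv2
from station import ctrl
def ray(c,uv):
    K=np.array(c["camera_matrix"]);R=cv2.Rodrigues(np.array(c["rvec"],float))[0];t=np.array(c["tvec"],float).ravel()
    d=np.array([(uv[0]-K[0,2])/K[0,0],(uv[1]-K[1,2])/K[1,1]]);s=d.copy()
    for _ in range(20): s=d/(1+c["k1"]*(s@s))
    return -R.T@t, R.T@np.array([s[0],s[1],1.])
def at_z(c,uv,z):
    o,r=ray(c,uv);return (o+r*(z-o[2])/r[2])
def proj(c,p):
    K=np.array(c["camera_matrix"]);R=cv2.Rodrigues(np.array(c["rvec"],float))[0];q=R@np.array(p)+np.array(c["tvec"],float).ravel()
    s=q[:2]/q[2];s=s*(1+c["k1"]*(s@s));return np.array([K[0,0]*s[0]+K[0,2],K[1,1]*s[1]+K[1,2]])
def rect(c,reg,z):
    """fit rectangle of outline on plane z -> centre, size, yaw of long side"""
    cs=cv2.findContours(reg.astype(np.uint8),cv2.RETR_EXTERNAL,cv2.CHAIN_APPROX_NONE)[0]
    k=max(cs,key=cv2.contourArea)[:,0]
    P=np.array([at_z(c,u,z)[:2] for u in k]);(cx,cy),(w,h),a=cv2.minAreaRect((P*1000).astype(np.float32))
    if w<h: w,h,a=h,w,a+90
    return round(cx,1),round(cy,1),round(w,1),round(h,1),round((a+90)%180-90,1),k.mean(0).round()
E
cat > a.py <<'E'
from h import *
for n in ("top","scene"):
    c=ctrl.camera(n);cv2.imwrite(f"pics/{n}1.png",c["img"])
    for r in ctrl.outline_of("weight_a",n):
        print(n,round(r["score"],2),rect(c,r["region"],.018), np.median(c["img"][r["region"]],axis=0))
    for t in ("weight_a","stop","caddy","compass","coaster","sharpener","mug","ruler","torch","stop_front"):
        print(n,t,[(round(r["score"],2),np.round(r["at"],3).tolist()) for r in ctrl.place_of(t,n)])
o=ctrl.get_obs();print(o["time_s"],o["ee_pos"],o["eef_rot"],o["force"],o["grip_width"],ctrl.grip_depth)
E
python3 a.py
```

```text
top 0.97 (344.8, 18.7, 149.8, 65.4, -19.3, array([292., 282.])) [162.  63. 126.]
top 0.93 (265.3, -333.9, 147.3, 65.0, -28.5, array([408., 308.])) [160.  62. 124.]
top 0.74 (314.0, -565.6, 159.5, 72.4, -37.5, array([482., 290.])) [ 72. 149.  50.]
top 0.71 (468.7, 335.5, 152.3, 68.1, -0.2, array([189., 242.])) [47. 44. 42.]
top 0.68 (463.2, -348.2, 151.3, 66.1, -21.6, array([410., 243.])) [46. 43. 41.]
top weight_a [(0.94, [0.474, 0.338, 0.0]), (0.86, [0.263, -0.332, -0.002]), (0.84, [0.465, -0.348, -0.002]), (0.77, [0.312, -0.569, 0.002]), (0.59, [0.342, 0.018, 0.003])]
top stop [(0.59, [0.704, 0.004, -0.0]), (0.36, [0.411, 0.185, 0.003])]
top caddy [(0.74, [0.648, 0.247, 0.002])]
top compass [(0.87, [0.416, -0.188, 0.003])]
top coaster []
top sharpener [(0.53, [0.408, 0.182, 0.002])]
top mug [(0.72, [0.631, -0.308, -0.001])]
top ruler [(0.68, [0.494, 0.474, 0.008])]
top torch [(0.56, [0.498, -0.473, 0.002]), (0.26, [0.475, 0.338, -0.004])]
top stop_front []
scene 0.82 (472.2, -352.7, 167.3, 66.2, -20.0, array([221., 301.])) [58. 56. 53.]
scene 0.77 (284.5, -518.3, 70.7, 32.9, 2.9, a
[... 403 characters left out ...]
.336, 0.001]), (0.76, [0.348, 0.018, 0.001]), (0.63, [0.472, 0.334, -0.001]), (0.62, [0.47, -0.349, 0.001])]
scene stop [(0.55, [0.701, 0.008, 0.003]), (0.48, [0.664, -0.181, 0.002])]
scene caddy [(0.9, [0.649, 0.253, 0.004]), (0.18, [0.468, -0.347, 0.001])]
scene compass [(0.71, [0.42, -0.192, 0.001])]
scene coaster [(0.57, [0.663, -0.181, 0.003])]
scene sharpener [(0.91, [0.408, 0.182, 0.0])]
scene mug [(0.59, [0.633, -0.3, 0.001])]
scene ruler [(0.86, [0.489, 0.474, -0.004])]
scene torch [(0.9, [0.498, -0.476, -0.002])]
scene stop_front []
1.2 [0.15665288 0.52719619 0.20542973] [-3.14156009e+00  3.56453868e-07  2.85272803e+00] [0.47281159 0.35076317 0.75667298] 0.09411003705803353 -0.0188
```

View pics/top1.png

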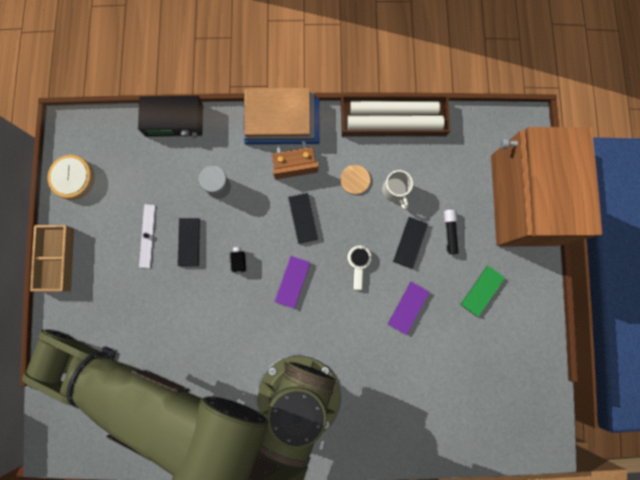

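View pics/scene1.png

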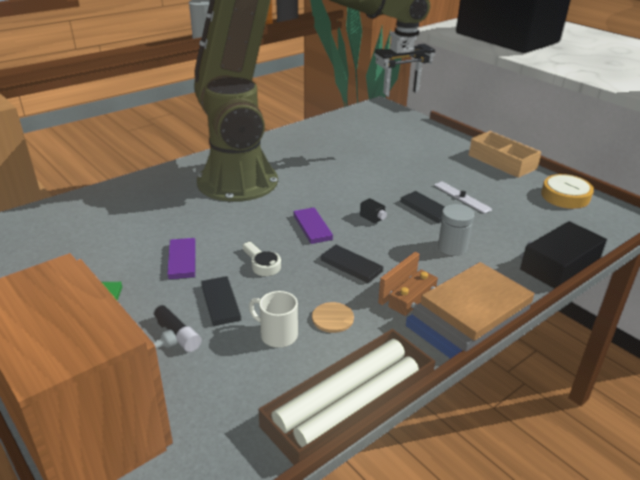

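```bash
cat > b.py <<'E'
from h import *
c=ctrl.camera("top");im=c["img"]
dark=(im.max(2)<75).astype(np.uint8)
m=np.zeros_like(dark);m[185:250,285:325]=dark[185:250,285:325]
m=cv2.morphologyEx(m,cv2.MORPH_OPEN,np.ones((3,3)))
print(rect(c,m>0,.018))
for r in ctrl.outline_of("stop","top"): print(r["score"],rect(c,r["region"],.076),r["region"].sum())
cv2.imwrite("pics/crop1.png",cv2.resize(im[130:260,250:350],None,fx=5,fy=4.5,interpolation=cv2.INTER_CUBIC))
for p in [(.639,0,.076),(.684,0,.076),(.704,0,.04),(.704,.065,.04),(.704,-.065,.04)]: print(p,proj(c,p).round(1))
E
python3 b.py
```

```text
(541.4, -18.2, 150.6, 63.0, 12.2, array([303., 218.]))
0.93 (717.3, 11.9, 126.9, 49.9, -80.2, array([293., 158.])) 661
0.65 (461.1, 322.8, 146.5, 67.7, -0.3, array([189., 242.])) 1103
0.24 (649.3, -174.4, 89.6, 85.8, -45.2, array([355., 179.])) 685
(0.639, 0, 0.076) [296.9 182.8]
(0.684, 0, 0.076) [296.8 168.3]
(0.704, 0, 0.04) [297.  165.2]
(0.704, 0.065, 0.04) [276.  165.3]
(0.704, -0.065, 0.04) [318.  165.1]
```

View pics/crop1.png

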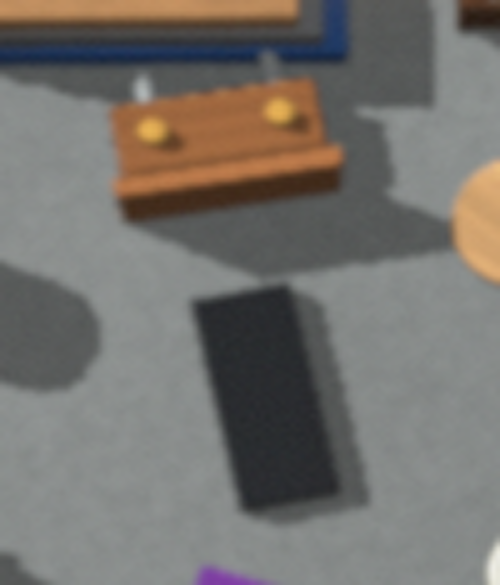

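```bash
cat >> h.py <<'E'
def go(p,yawdeg,n=None,pos=None,yaw=None):
    """print rows' tool-frame numbers from current (or given) pose to world p [m], yaw deg; turn first, then shift"""
    o=ctrl.get_obs();pos=np.array(o["ee_pos"]) if pos is None else np.array(pos);yaw=np.degrees(o["eef_rot"][2]) if yaw is None else yaw
    tw=-((yawdeg-yaw+180)%360-180)
    d=(np.array(p)-pos)*1000;a=np.radians(yawdeg);X=np.array([np.cos(a),np.sin(a),0]);Y=np.array([np.sin(a),-np.cos(a),0])
    print("turn",round(np.radians(tw),3),"rows>=%.1f"%(abs(tw)/10.5),"then shift",np.round([d@X,d@Y,-d[2]],1),"len",round(np.linalg.norm(d)))
E
python3 - <<'E'
from h import *
c=ctrl.camera("top")
for uv,z in [((273.8,173.8),.076),((318.6,166.7),.076),((275,178.4),0),((317.6,171.8),0)]: print(at_z(c,uv,z).round(4))
go([.50,-.015,.2],190)
E
```

```text
[0.6674 0.0694 0.076 ]
[ 0.6885 -0.0658  0.076 ]
[0.6728 0.0706 0.    ]
[ 0.6934 -0.0643  0.    ]
turn -0.463 rows>=2.5 then shift [-244.  -593.6    5.4] len 642
```

>>> carry_out:
  commands:
    - [0,[0,0,0],[0,0,-0.155]]
    - [0,[0,0,0],[0,0,-0.155]]
    - [0,[0,0,0],[0,0,-0.153]]
    - [0,[-20,-49,0],[0,0,0]]
    - [0,[-20,-49,0],[0,0,0]]
    - [0,[-20,-49,0],[0,0,0]]
    - [0,[-20,-49,0],[0,0,0]]
    - [0,[-20,-49,0],[0,0,0]]
    - [0,[-20,-49,0],[0,0,0]]
    - [0,[-20,-49,0],[0,0,0]]
  squeeze: 12

```text
time_s: 2.6
ee_pos: [0.3547, 0.2121, 0.2057]
eef_rot: [3.141, 0.001, -2.967]
force: [-0.1, -0.3, -0.4]
grip_width: 0.0937
grip_force: 0.0
```

>>> carry_out:
  commands:
    - [0,[-20,-49,0],[0,0,0]]
    - [0,[-20,-49,0],[0,0,0]]
    - [0,[-20,-49,0],[0,0,0]]
    - [0,[-20,-49,0],[0,0,0]]
    - [0,[-20,-49,0],[0,0,0]]
    - [0,[0,0,0],[0,0,0]]

```text
time_s: 3.35
ee_pos: [0.4958, -0.0127, 0.205]
eef_rot: [-3.142, -0.001, -2.971]
force: [-0.5, 1.0, -1.1]
grip_width: 0.0939
grip_force: 0.0
```

```bash
cat > w.py <<'E'
from h import *
import sys
o=ctrl.get_obs();print(o["time_s"],np.round(o["ee_pos"],4),np.degrees(o["eef_rot"]).round(2),np.round(o["force"],2))
c=ctrl.camera("wrist");im=c["img"];cv2.imwrite(f"pics/{sys.argv[1]}.png",im)
for r in ctrl.outline_of("weight_a","wrist"): print(round(r["score"],2),rect(c,r["region"],float(sys.argv[2])),np.median(im[r["region"]],axis=0))
E
python3 w.py wr1 .018
```

```text
3.35 [ 0.4958 -0.0127  0.205 ] [-1.8000e+02 -3.0000e-02 -1.7022e+02] [-0.49  0.97 -1.14]
0.89 (421.6, -285.8, 34.7, 10.6, -1.7, array([ 4., 69.])) [42. 40. 37.]
0.65 (357.8, 14.8, 128.2, 65.4, -19.7, array([382.,  58.])) [202.  76. 157.]
0.55 (526.6, 297.5, 51.0, 15.4, 22.0, array([634., 298.])) [21. 20. 19.]
```

View pics/wr1.png

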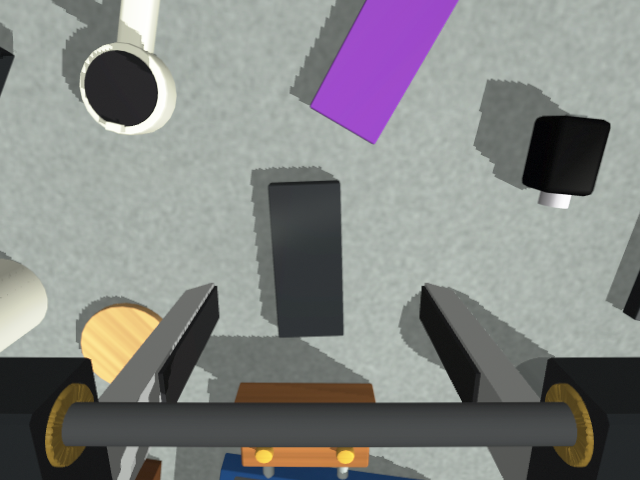

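```bash
python3 - <<'E'
from h import *
c=ctrl.camera("wrist");im=c["img"]
m=np.zeros((480,640),bool);d=(im.max(2)<85)&(im.max(2).astype(int)-im.min(2)<25);m[170:345,262:350]=d[170:345,262:350]
m=cv2.morphologyEx(m.astype(np.uint8),cv2.MORPH_OPEN,np.ones((5,5)))
print(rect(c,m>0,.018))
# board bottom edge: first strongly brown pixel per column
us=[];vs=[]
b=im.astype(int)
for u in range(245,370,5):
    col=(b[350:402,u,2]-b[350:402,u,0])>35
    if col.any(): us.append(u);vs.append(350+col.argmax())
k=np.polyfit(us,vs,1);print(k,np.std(vs-np.polyval(k,us)))
for z in (0,.01,.02,.076):
  P=np.array([at_z(c,(u,np.polyval(k,u)),z) for u in (240,374)]);print(z,P.round(4).tolist(),np.degrees(np.arctan2(P[1,1]-P[0,1],P[1,0]-P[0,0])), np.linalg.norm(P[1]-P[0]))
print(ray(c,(320,240)))
E
```

```text
(543.9, -14.7, 151.8, 63.6, 11.8, array([304., 258.]))
[1.84615385e-03 3.83396923e+02] 0.18430743546918932
0 [[0.6957, -0.0592, 0.0], [0.6715, 0.0815, 0.0]] 99.76178272183942 0.14271190710867382
0.01 [[0.6884, -0.0582, 0.01], [0.6648, 0.0788, 0.01]] 99.7617827218394 0.13900658983866393
0.02 [[0.6812, -0.0573, 0.02], [0.6582, 0.076, 0.02]] 99.76178272183941 0.13530127256865412
0.076 [[0.6406, -0.0521, 0.076], [0.6211, 0.0608, 0.076]] 99.76178272183938 0.11455149585659904
(array([ 0.41643689, -0.02332624,  0.38515435]), array([ 0.26900659,  0.05120196, -0.96178464]))
```

```bash
python3 - <<'E'
from h import *
go([.5435,-.0155,.004],189.8)
E
```

```text
turn 0.003 rows>=0.0 then shift [-47.3 -14.  201.4] len 207
```

>>> carry_out:
  commands:
    - [0,[-24,-7,40],[0,0,0]]
    - [0,[-23,-7,40],[0,0,0]]
    - [0,[0,0,40],[0,0,0]]
    - [0,[0,0,40],[0,0,0]]
    - [0,[0,0,25],[0,0,0]]
    - [0,[0,0,10],[0,0,0]]
    - [0,[0,0,6],[0,0,0]]
    - [0,[0,0,0],[0,0,0]]
    - [0,[0,0,0],[0,0,0]]
  squeeze: 10

```text
time_s: 4.62
ee_pos: [0.5441, -0.0159, 0.0053]
eef_rot: [-3.141, 0.001, -2.967]
force: [-0.9, 0.5, -0.0]
grip_width: 0.0943
grip_force: 0.0
```

>>> carry_out:
  commands:
    - [0.2,[0,0,0],[0,0,0]]
    - [0.25,[0,0,0],[0,0,0]]
    - [0.29,[0,0,0],[0,0,0]]
    - [0.33,[0,0,0],[0,0,0]]
    - [0.4,[0,0,0],[0,0,0]]
    - [0.6,[0,0,0],[0,0,0]]
    - [1,[0,0,0],[0,0,0]]
    - [1,[0,0,0],[0,0,0]]
  squeeze: 10

```text
time_s: 5.62
ee_pos: [0.5436, -0.0159, 0.0045]
eef_rot: [3.142, 0.0, -2.967]
force: [-0.5, 1.4, 1.6]
grip_width: 0.0641
grip_force: 10.0
```

>>> carry_out:
  commands:
    - [1,[-5,0,0],[0,0,0]]
    - [1,[-6,0,0],[0,0,0]]
    - [1,[-6,0,0],[0,0,0]]
    - [1,[-6,0,0],[0,0,0]]
    - [1,[-6,0,0],[0,0,0]]
    - [1,[-6,0,0],[0,0,0]]
    - [1,[-5,0,0],[0,0,0]]
    - [1,[-2,0,0],[0,0,0]]
    - [1,[-2,0,0],[0,0,0]]

```text
time_s: 6.75
ee_pos: [0.5863, -0.0085, 0.0044]
eef_rot: [3.141, -0.002, -2.968]
force: [-6.6, -1.7, 6.1]
grip_width: 0.0641
grip_force: 9.9
```

```bash
cat > e.py <<'E'
from h import *
o=ctrl.get_obs();print(o["time_s"],np.round(o["ee_pos"],4),np.degrees(o["eef_rot"]).round(2),np.round(o["force"],2),o["grip_width"])
c=ctrl.camera("wrist");im=c["img"];cv2.imwrite("pics/wr2.png",im[240:])
E
python3 e.py
```

```text
6.75 [ 0.5863 -0.0085  0.0044] [ 1.7999e+02 -1.2000e-01 -1.7003e+02] [-6.56 -1.68  6.11] 0.06414379760625695
```

View pics/wr2.png

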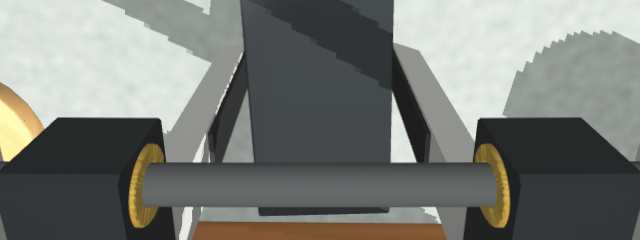

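>>> carry_out:
  commands:
    - [1,[0,0,-0.5],[0,0,0]]
    - [1,[-2,0,0],[0,0,0]]
    - [1,[-2,0,0],[0,0,0]]
    - [1,[-2,0,0],[0,0,0]]
    - [1,[-1,0,0],[0,0,0]]
    - [1,[-1,0,0],[0,0,0]]

```text
time_s: 7.55
ee_pos: [0.5949, -0.0069, 0.0049]
eef_rot: [3.142, -0.0, -2.967]
force: [-0.2, -0.1, -6.3]
grip_width: 0.0637
grip_force: 9.9
```

>>> carry_out:
  commands:
    - [1,[-1,0,0],[0,0,0]]
    - [1,[-1,0,0],[0,0,0]]
    - [1,[-1,0,0],[0,0,0]]
    - [1,[-1,0,0],[0,0,0]]

```text
time_s: 8.05
ee_pos: [0.5989, -0.0062, 0.005]
eef_rot: [-3.142, 0.0, -2.967]
force: [-0.5, 0.1, -5.9]
grip_width: 0.0641
grip_force: 9.9
```

>>> carry_out:
  commands:
    - [1,[-1,0,0],[0,0,0]]
    - [1,[-1,0,0],[0,0,0]]

```text
time_s: 8.3
ee_pos: [0.6008, -0.0059, 0.0049]
eef_rot: [-3.142, -0.0, -2.967]
force: [1.3, 0.9, -6.0]
grip_width: 0.0643
grip_force: 9.9
```

>>> carry_out:
  commands:
    - [1,[-1,0,0],[0,0,0]]
    - [1,[0,0,0],[0,0,0]]

```text
time_s: 8.55
ee_pos: [0.6018, -0.0057, 0.0049]
eef_rot: [-3.142, 0.0, -2.967]
force: [-0.5, 0.3, -5.8]
grip_width: 0.0642
grip_force: 9.9
```

>>> carry_out:
  commands:
    - [1,[-1,0,0],[0,0,0]]
    - [1,[0,0,0],[0,0,0]]

```text
time_s: 8.8
ee_pos: [0.6028, -0.0056, 0.005]
eef_rot: [-3.142, 0.0, -2.967]
force: [0.5, 0.7, -5.3]
grip_width: 0.0639
grip_force: 9.9
```

>>> carry_out:
  commands:
    - [1,[-1,0,0],[0,0,0]]
    - [1,[0,0,0],[0,0,0]]

```text
time_s: 9.05
ee_pos: [0.6037, -0.0054, 0.0049]
eef_rot: [-3.142, -0.0, -2.967]
force: [-0.2, -0.4, -6.3]
grip_width: 0.0639
grip_force: 9.9
```

```bash
python3 - <<'E'
from h import *
c=ctrl.camera("wrist");im=c["img"]
a=im[425:480,240:420];cv2.imwrite("pics/wr3.png",cv2.resize(a,None,fx=4,fy=4))
E
```

```text
(no output)
```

View pics/wr3.png

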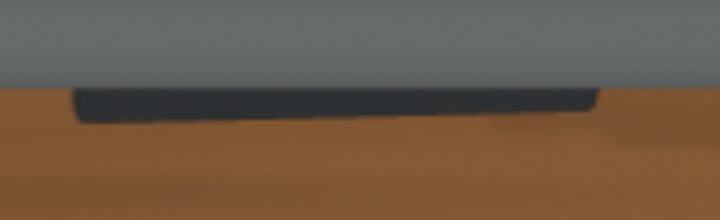

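```bash
cat > y.py <<'E'
from h import *
import sys
z=float(sys.argv[1])
c=ctrl.camera("wrist");im=c["img"].astype(int);g=im.max(2)
# side edges of the slab held: walk outwards from column 320 for rows 150..330
def edge(rows,sgn):
    pts=[]
    for v in rows:
        u=320
        while 150<u<500 and g[v,u]<110: u+=sgn
        pts.append((u,v))
    return pts
for s in (-1,1):
    pts=edge(range(int(sys.argv[2]),int(sys.argv[3]),4),s)
    P=np.array([at_z(c,p,z)[:2] for p in pts]);k=np.polyfit(P[:,0],P[:,1],1);r=P[:,1]-np.polyval(k,P[:,0])
    ok=abs(r-np.median(r))<.003;k=np.polyfit(P[ok,0],P[ok,1],1)
    print(s,pts[0],pts[-1],"yaw",np.degrees(np.arctan(k[0])).round(2),ok.mean().round(2),r.std().round(5))
o=ctrl.get_obs();print(np.degrees(o["eef_rot"][2])+180,np.round(o["force"],2))
cv2.imwrite("pics/wr_y.png",c["img"])
E
python3 y.py .019 100 270
```

```text
-1 (320, 100) (242, 268) yaw 11.88 0.16 0.0093
1 (320, 100) (393, 268) yaw 12.81 0.21 0.00934
9.98067275551736 [-0.53  0.36 -5.42]
```

View pics/wr_y.png

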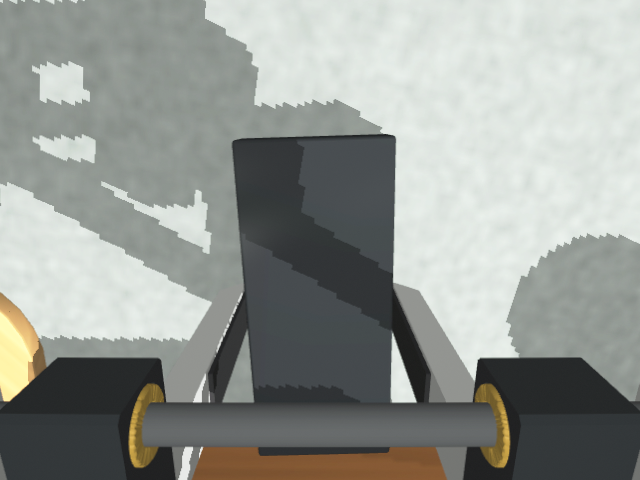

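```bash
sed -i 's/^cv2.imwrite.*$//' y.py; python3 y.py .019 150 280; python3 - <<'E'
from h import *
c=ctrl.camera("wrist")
for a,b in [((235,141),(395,135)),((260,455),(388,452))]:
    A,B=at_z(c,a,.019),at_z(c,b,.019);print(A.round(4),B.round(4),np.degrees(np.arctan2(*(B-A)[[1,0]]))-90)
E
```

```text
-1 (232, 150) (242, 278) yaw 11.53 1.0 0.00011
1 (395, 150) (393, 278) yaw 11.7 1.0 0.00011
9.984057050079457 [-0.38 -0.3  -5.35]
[ 0.5383 -0.0489  0.019 ] [0.5254 0.0115 0.019 ] 12.05985701403867
[ 0.6839 -0.0195  0.019 ] [0.6715 0.0415 0.019 ] 11.54833540355564
```

>>> carry_out:
  commands:
    - [1,[1,0,0],[0,0,0]]
    - [1,[0,0,0],[0,0,0.032]]
    - [1,[-1,0,0],[0,0,0]]
    - [1,[0,0,0],[0,0,0]]

```text
time_s: 9.75
ee_pos: [0.6038, -0.0054, 0.005]
eef_rot: [-3.142, 0.0, -2.999]
force: [1.0, 0.8, -5.2]
grip_width: 0.064
grip_force: 9.9
```

```bash
python3 y.py .019 150 280
```

```text
-1 (231, 150) (242, 278) yaw 9.71 1.0 0.00012
1 (395, 150) (393, 278) yaw 9.88 1.0 0.00011
8.157742415037319 [ 0.15 -0.4  -5.5 ]
```

>>> carry_out:
  commands:
    - [1,[-1,0,0],[0,0,0]]
    - [1,[0,0,0],[0,0,0]]

```text
time_s: 10.05
ee_pos: [0.6046, -0.0052, 0.0049]
eef_rot: [3.142, -0.0, -2.999]
force: [-0.8, 0.0, -5.6]
grip_width: 0.0641
grip_force: 9.9
```

>>> carry_out:
  commands:
    - [1,[-1,0,0],[0,0,0]]
    - [1,[0,0,0],[0,0,0]]

```text
time_s: 10.3
ee_pos: [0.6048, -0.0051, 0.0047]
eef_rot: [3.141, -0.002, -2.999]
force: [-7.6, 0.0, -2.7]
grip_width: 0.0638
grip_force: 9.9
```

>>> carry_out:
  commands:
    - [1,[0.5,0,0],[0,0,0]]
    - [1,[0,0,0.3],[0,0,0]]
    - [1,[0,0,0.2],[0,0,0]]
    - [1,[0,0,0],[0,0,0]]

```text
time_s: 10.8
ee_pos: [0.6048, -0.0051, 0.0046]
eef_rot: [3.141, -0.001, -2.999]
force: [-6.6, -0.0, -0.8]
grip_width: 0.064
grip_force: 9.9
```

>>> carry_out:
  commands:
    - [1,[0.4,0,0],[0,0,0]]
    - [1,[0,0,0],[0,0,0]]
  squeeze: 4

```text
time_s: 11.05
ee_pos: [0.6051, -0.0052, 0.0046]
eef_rot: [-3.141, 0.001, -2.999]
force: [-0.2, 0.2, -4.6]
grip_width: 0.0645
grip_force: 4.0
```

>>> carry_out:
  commands:
    - [0.25,[0,0,0],[0,0,0]]
    - [0.1,[0,0,0],[0,0,0]]
    - [0,[0,0,0],[0,0,0]]
    - [0,[0,0,0],[0,0,0]]
    - [0,[0,0,-30],[0,0,0]]
    - [0,[0,0,-50],[0,0,0]]
    - [0,[0,0,-50],[0,0,0]]
    - [0,[40,0,-50],[0,0,0]]
    - [0,[40,0,0],[0,0,0]]
    - [0,[0,0,0],[0,0,0]]

```text
time_s: 12.3
ee_pos: [0.5252, -0.0166, 0.1842]
eef_rot: [-3.141, 0.001, -3.0]
force: [0.1, 1.2, -0.7]
grip_width: 0.094
grip_force: 0.0
```

```bash
python3 - <<'E'
from h import *
c=ctrl.camera("wrist");im=c["img"];cv2.imwrite("pics/wr4.png",im)
o=ctrl.get_obs();print(np.round(o["ee_pos"],4),np.degrees(o["eef_rot"]).round(2),np.round(o["force"],2))
go([.469,.337,.2],180)
E
```

```text
[ 0.5263 -0.0165  0.1839] [-1.7998e+02  6.0000e-02 -1.7187e+02] [-0.26 -1.06 -0.35]
turn 0.142 rows>=0.8 then shift [ 57.3 353.5 -16.1] len 359
```

View pics/wr4.png

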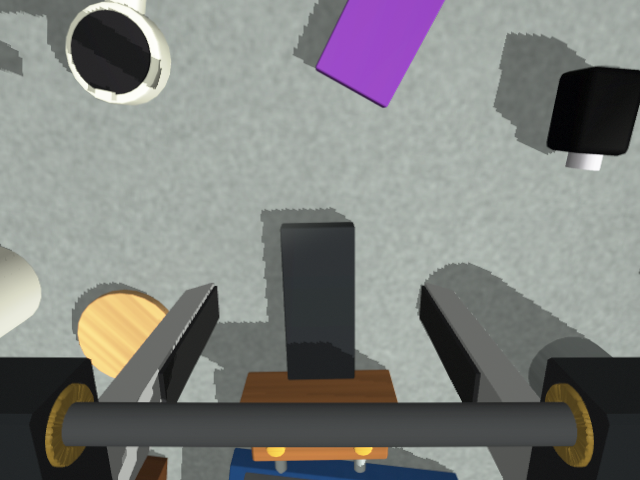

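```bash
cat > m.py <<'E'
from h import *
import sys
def slab(c,box,z=.018):
    im=c["img"];m=np.zeros((480,640),bool);d=(im.max(2)<85)&(im.max(2).astype(int)-im.min(2)<25)
    x0,y0,x1,y1=box;m[y0:y1,x0:x1]=d[y0:y1,x0:x1];m=cv2.morphologyEx(m.astype(np.uint8),cv2.MORPH_OPEN,np.ones((5,5)))
    return rect(c,m>0,z)
if __name__=="__main__":
    c=ctrl.camera("wrist");b=c["img"].astype(int);print(slab(c,(274,218,362,385)))
    L=[at_z(c,(u,350+((b[350:400,u,2]-b[350:400,u,0])>35).argmax()),0) for u in list(range(252,284,3))+list(range(360,386,3))]
    L=np.array(L);k=np.polyfit(L[:,1],L[:,0],1);print(-np.degrees(np.arctan(k[0])),np.polyval(k,0),(L[:,0]-np.polyval(k,L[:,1])).std())
E
python3 m.py
```

```text
(604.5, -4.6, 153.3, 63.7, 9.5, array([319., 298.]))
9.30361356919323 0.6849333720757457 0.0001871016872529777
```

>>> carry_out:
  commands:
    - [0,[0,0,-15],[0,0,0.142]]
    - [0,[13,44,0],[0,0,0]]
    - [0,[13,44,0],[0,0,0]]
    - [0,[13,44,0],[0,0,0]]
    - [0,[13,44,0],[0,0,0]]
    - [0,[13,44,0],[0,0,0]]
    - [0,[13,44,0],[0,0,0]]
    - [0,[13,44,0],[0,0,0]]
    - [0,[13,44,0],[0,0,0]]
    - [0,[0,0,0],[0,0,0]]

```text
time_s: 13.65
ee_pos: [0.4219, 0.3382, 0.1974]
eef_rot: [-3.141, -0.001, -3.138]
force: [0.2, -0.5, 0.6]
grip_width: 0.0944
grip_force: 0.0
```

```bash
cat > f.py <<'E'
from m import *
c=ctrl.camera("wrist")
for r in ctrl.outline_of("weight_a","wrist"):
    print(round(r["score"],2),rect(c,r["region"],.018),np.median(c["img"][r["region"]],axis=0))
o=ctrl.get_obs();print(np.round(o["ee_pos"],4),np.degrees(o["eef_rot"]).round(2),np.round(o["force"],2))
p=proj(c,[float(sys.argv[1]),float(sys.argv[2]),.018]);print(p);u,v=p.astype(int)
s=slab(c,(max(u-75,0),max(v-105,0),u+75,v+105));print(s)
go([s[0]/1000-.0005,s[1]/1000,.0045],s[4]+180)
E
python3 f.py .469 .3355
```

```text
0.72 (471.6, 339.3, 152.4, 64.4, -0.1, array([319., 264.])) [55. 52. 48.]
[0.4227 0.3358 0.1976] [-1.7996e+02 -4.0000e-02 -1.7993e+02] [ 0.79  0.75 -0.1 ]
[314.37940092 265.80642636]
(471.4, 339.2, 150.7, 63.4, -0.2, array([318., 263.]))
turn 0.005 rows>=0.0 then shift [-48.2   3.5 193.1] len 199
```

>>> carry_out:
  commands:
    - [0,[-24,2,40],[0,0,0.004]]
    - [0,[-24,1,40],[0,0,0]]
    - [0,[0,0,40],[0,0,0]]
    - [0,[0,0,40],[0,0,0]]
    - [0,[0,0,20],[0,0,0]]
    - [0,[0,0,8],[0,0,0]]
    - [0,[0,0,5],[0,0,0]]
    - [0.1,[0,0,0],[0,0,0]]
    - [0.2,[0,0,0],[0,0,0]]
  squeeze: 10

```text
time_s: 14.88
ee_pos: [0.4709, 0.3386, 0.006]
eef_rot: [3.141, 0.001, 3.138]
force: [0.0, -0.6, 0.5]
grip_width: 0.0781
grip_force: 0.0
```

>>> carry_out:
  commands:
    - [0.25,[0,0,0],[0,0,0]]
    - [0.3,[0,0,0],[0,0,0]]
    - [0.35,[0,0,0],[0,0,0]]
    - [0.5,[0,0,0],[0,0,0]]
    - [1,[0,0,0],[0,0,0]]
    - [1,[0,0,0],[0,0,0]]

```text
time_s: 15.62
ee_pos: [0.4705, 0.3385, 0.0054]
eef_rot: [3.141, 0.0, 3.138]
force: [-0.7, 0.0, 3.9]
grip_width: 0.064
grip_force: 10.0
```

>>> carry_out:
  commands:
    - [1,[0,0,-2],[0,0,0]]
    - [1,[0,0,-4],[0,0,0]]
    - [1,[0,0,-10],[0,0,0]]
    - [1,[0,0,-20],[0,0,0]]
    - [1,[0,0,-25],[0,0,0]]
    - [1,[0,0,-25],[0,0,0]]
    - [1,[0,0,-15],[0,0,0]]
    - [1,[0,0,0],[0,0,0]]

```text
time_s: 16.62
ee_pos: [0.4708, 0.3387, 0.1072]
eef_rot: [3.141, 0.001, 3.138]
force: [0.2, 0.3, -5.8]
grip_width: 0.0641
grip_force: 10.0
```

```bash
python3 - <<'E'
from h import *
go([.597,-.0063,.14],189.6)
E
```

```text
turn -0.171 rows>=0.9 then shift [ -66.9 -361.2  -32.8] len 369
```

>>> carry_out:
  commands:
    - [1,[0,0,-11],[0,0,-0.057]]
    - [1,[0,0,-11],[0,0,-0.057]]
    - [1,[0,0,-11],[0,0,-0.057]]
    - [1,[-3,-15,0],[0,0,0]]
    - [1,[-6,-32,0],[0,0,0]]
    - [1,[-8,-45,0],[0,0,0]]
    - [1,[-8,-45,0],[0,0,0]]
    - [1,[-8,-45,0],[0,0,0]]
    - [1,[-8,-45,0],[0,0,0]]
    - [1,[-8,-45,0],[0,0,0]]

```text
time_s: 17.88
ee_pos: [0.5639, 0.0759, 0.138]
eef_rot: [3.142, -0.002, -2.976]
force: [0.8, 0.2, -5.4]
grip_width: 0.0639
grip_force: 10.0
```

>>> carry_out:
  commands:
    - [1,[-8,-43,0],[0,0,0]]
    - [1,[-6,-31,0],[0,0,0]]
    - [1,[-4,-15,0],[0,0,0]]
    - [1,[0,0,0],[0,0,0]]
    - [1,[0,0,30],[0,0,0]]
    - [1,[0,0,30],[0,0,0]]
    - [1,[0,0,20],[0,0,0]]
    - [1,[0,0,0],[0,0,0]]
    - [1,[0,0,0],[0,0,0]]

```text
time_s: 19.0
ee_pos: [0.597, -0.0057, 0.0603]
eef_rot: [-3.141, 0.001, -2.974]
force: [0.0, -0.6, -4.8]
grip_width: 0.0641
grip_force: 10.0
```

```bash
python3 y.py .078 120 280; python3 - <<'E'
from h import *
o=ctrl.get_obs();print(np.round(o["ee_pos"],4),np.degrees(o["eef_rot"]).round(2),np.round(o["force"],2))
go([.597,-.0063,.0265],189.6)
c=ctrl.camera("wrist");cv2.imwrite("pics/wr5.png",c["img"])
E
```

```text
-1 (320, 120) (244, 276) yaw 9.71 0.28 0.00826
1 (320, 120) (394, 276) yaw 9.71 0.3 0.00886
9.60239101240677 [-0.08 -0.09 -4.68]
[ 0.5971 -0.0059  0.0604] [-1.7998e+02  9.0000e-02 -1.7040e+02] [-0.08 -0.09 -4.68]
turn 0.0 rows>=0.0 then shift [ 0.2 -0.3 33.9] len 34
```

View pics/wr5.png

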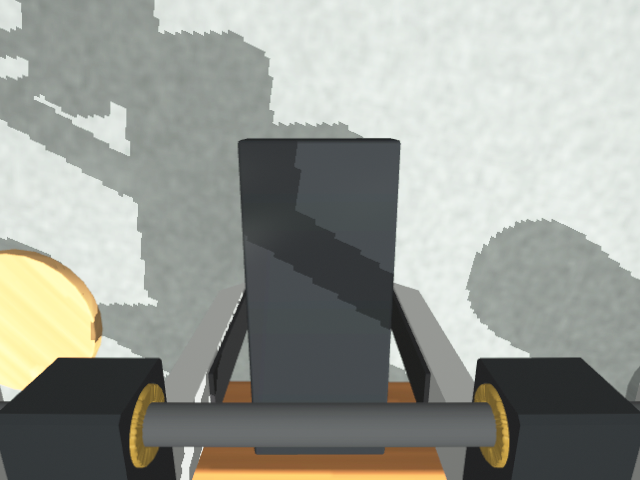

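>>> carry_out:
  commands:
    - [1,[0,-0.4,15],[0,0,0]]
    - [1,[0,0,12],[0,0,0]]
    - [1,[0,0,6],[0,0,0]]
    - [1,[0,0,2],[0,0,0]]
    - [1,[0,0,0.5],[0,0,0]]
    - [1,[0,0,0],[0,0,0]]

```text
time_s: 19.85
ee_pos: [0.5969, -0.0068, 0.0241]
eef_rot: [-3.141, 0.001, -2.974]
force: [-0.7, 0.2, -4.6]
grip_width: 0.0638
grip_force: 10.0
```

>>> carry_out:
  commands:
    - [1,[-1,0,0],[0,0,0]]
    - [1,[-1,0,0],[0,0,0]]
    - [1,[-1,0,0],[0,0,0]]
    - [1,[-1,0,0],[0,0,0]]
    - [1,[0,0,0],[0,0,0]]

```text
time_s: 20.48
ee_pos: [0.6007, -0.0061, 0.0237]
eef_rot: [-3.142, 0.0, -2.974]
force: [-0.1, 0.2, -5.3]
grip_width: 0.0637
grip_force: 10.0
```

>>> carry_out:
  commands:
    - [1,[-1,0,0],[0,0,0]]
    - [1,[0,0,0],[0,0,0]]

```text
time_s: 20.72
ee_pos: [0.6017, -0.0059, 0.0238]
eef_rot: [-3.142, 0.0, -2.974]
force: [-0.3, 0.3, -4.4]
grip_width: 0.0637
grip_force: 10.0
```

Still hanging just above the base, no contact yet.

>>> carry_out:
  commands:
    - [1,[-1,0,0],[0,0,0]]
    - [1,[0,0,0],[0,0,0]]

```text
time_s: 20.98
ee_pos: [0.6027, -0.0057, 0.0237]
eef_rot: [-3.142, 0.0, -2.974]
force: [0.1, 0.6, -5.5]
grip_width: 0.0638
grip_force: 10.0
```

>>> carry_out:
  commands:
    - [1,[-0.7,0,0],[0,0,0]]
    - [1,[0,0,0],[0,0,0]]

```text
time_s: 21.22
ee_pos: [0.6034, -0.0057, 0.0238]
eef_rot: [-3.142, 0.0, -2.974]
force: [-0.7, 0.9, -5.1]
grip_width: 0.0634
grip_force: 10.0
```

>>> carry_out:
  commands:
    - [1,[-0.6,0,0],[0,0,0]]
    - [1,[0,0,0],[0,0,0]]

```text
time_s: 21.48
ee_pos: [0.6038, -0.0055, 0.0237]
eef_rot: [3.142, -0.0, -2.974]
force: [-0.6, -0.4, -4.9]
grip_width: 0.0641
grip_force: 10.0
```

>>> carry_out:
  commands:
    - [1,[-0.6,0,0],[0,0,0]]
    - [1,[0,0,0],[0,0,0]]

```text
time_s: 21.72
ee_pos: [0.6039, -0.0054, 0.0235]
eef_rot: [3.141, -0.002, -2.974]
force: [-5.1, 0.3, -3.7]
grip_width: 0.0638
grip_force: 10.0
```

>>> carry_out:
  commands:
    - [1,[-0.5,0,0],[0,0,0]]
    - [1,[0,0,0],[0,0,0]]

```text
time_s: 21.98
ee_pos: [0.604, -0.0054, 0.0235]
eef_rot: [3.141, -0.003, -2.974]
force: [-8.3, -1.4, -0.6]
grip_width: 0.0637
grip_force: 10.0
```

>>> carry_out:
  commands:
    - [1,[0.5,0,0.2],[0,0,0]]
    - [1,[0,0,0.2],[0,0,0]]
    - [1,[0,0,0],[0,0,0]]

```text
time_s: 22.35
ee_pos: [0.604, -0.0054, 0.0235]
eef_rot: [3.141, -0.001, -2.974]
force: [-6.8, -0.5, 0.4]
grip_width: 0.0638
grip_force: 10.0
```

>>> carry_out:
  commands:
    - [1,[0.3,0,0],[0,0,0]]
    - [1,[0,0,0],[0,0,0]]
  squeeze: 4

```text
time_s: 22.6
ee_pos: [0.604, -0.0054, 0.0235]
eef_rot: [3.141, -0.0, -2.974]
force: [-5.6, 1.5, 0.1]
grip_width: 0.0638
grip_force: 4.0
```

>>> carry_out:
  commands:
    - [0.25,[0,0,0],[0,0,0]]
    - [0.1,[0,0,0],[0,0,0]]
    - [0,[0,0,0],[0,0,0]]
    - [0,[0,0,0],[0,0,0]]
    - [0,[0,0,-30],[0,0,0]]
    - [0,[0,0,-50],[0,0,0]]
    - [0,[0,0,-50],[0,0,0]]
    - [0,[40,0,-50],[0,0,0]]
    - [0,[40,0,0],[0,0,0]]
    - [0,[0,0,0],[0,0,0]]

```text
time_s: 23.85
ee_pos: [0.525, -0.0189, 0.2031]
eef_rot: [-3.141, 0.001, -2.975]
force: [-0.2, 0.1, 0.2]
grip_width: 0.0941
grip_force: 0.0
```

```bash
python3 - <<'E'
from m import *
c=ctrl.camera("wrist");im=c["img"];cv2.imwrite("pics/wr6.png",im[150:420,150:480])
o=ctrl.get_obs();print(np.round(o["ee_pos"],4),np.degrees(o["eef_rot"]).round(2),np.round(o["force"],2))
print(slab(c,(260,180,380,395),.036))
a=np.radians(-21.6);go([.4632-.048*np.cos(a),-.3482-.048*np.sin(a),.2],180-21.6)
E
```

```text
[ 0.5261 -0.0187  0.2028] [-1.7998e+02  7.0000e-02 -1.7044e+02] [0.97 0.43 0.09]
(602.4, -4.8, 156.8, 63.9, 9.7, array([319., 298.]))
turn 0.544 rows>=3.0 then shift [ -14.8 -329.5    2.8] len 330
```

View pics/wr6.png

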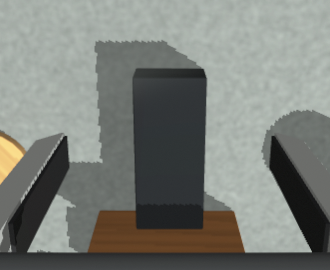

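>>> carry_out:
  commands:
    - [0,[0,0,0],[0,0,0.181]]
    - [0,[0,0,0],[0,0,0.181]]
    - [0,[0,0,0],[0,0,0.182]]
    - [0,[-2,-47,0],[0,0,0]]
    - [0,[-2,-47,0],[0,0,0]]
    - [0,[-2,-47,0],[0,0,0]]
    - [0,[-2,-47,0],[0,0,0]]
    - [0,[-2,-47,0],[0,0,0]]
    - [0,[-2,-47,0],[0,0,0]]
    - [0,[-2,-47,0],[0,0,0]]
  squeeze: 10

```text
time_s: 25.15
ee_pos: [0.4183, -0.3316, 0.2017]
eef_rot: [3.141, -0.0, 2.765]
force: [-0.0, 0.1, 0.2]
grip_width: 0.0939
grip_force: 0.0
```

>>> carry_out:
  commands:
    - [0,[0,0,0],[0,0,0]]
    - [0,[0,0,0],[0,0,0]]

```text
time_s: 25.4
ee_pos: [0.4188, -0.3295, 0.2017]
eef_rot: [3.141, -0.001, 2.765]
force: [0.1, 0.7, 0.4]
grip_width: 0.0937
grip_force: 0.0
```

```bash
python3 f.py .4632 -.3482
```

```text
0.85 (464.9, -347.4, 152.0, 65.0, -21.4, array([317., 262.])) [57. 54. 50.]
0.74 (317.9, -557.0, 152.2, 65.6, -33.8, array([ 34., 196.])) [ 75. 189.  37.]
0.64 (282.5, -343.4, 110.2, 66.5, -30.6, array([240.,  66.])) [204.  76. 159.]
0.64 (386.7, -39.6, 40.4, 5.7, -10.2, array([637.,  50.])) [66. 26. 52.]
[ 0.4189 -0.329   0.202 ] [ 1.7999e+02 -1.0000e-02  1.5848e+02] [ 0.02  0.38 -0.13]
[315.86086584 265.97431997]
(464.7, -347.0, 152.0, 63.3, -20.7, array([318., 261.]))
turn -0.014 rows>=0.1 then shift [-48.8  -0.9 197.5] len 203
```

>>> carry_out:
  commands:
    - [0,[-25,-1,40],[0,0,-0.007]]
    - [0,[-24,0,40],[0,0,0]]
    - [0,[0,0,40],[0,0,0]]
    - [0,[0,0,40],[0,0,0]]
    - [0,[0,0,24],[0,0,0]]
    - [0,[0,0,8],[0,0,0]]
    - [0,[0,0,5],[0,0,0]]
    - [0.1,[0,0,0],[0,0,0]]
    - [0.2,[0,0,0],[0,0,0]]

```text
time_s: 26.62
ee_pos: [0.4638, -0.3488, 0.006]
eef_rot: [-3.141, 0.001, 2.772]
force: [-0.5, -0.9, 0.9]
grip_width: 0.0781
grip_force: 0.0
```

>>> carry_out:
  commands:
    - [0.25,[0,0,0],[0,0,0]]
    - [0.3,[0,0,0],[0,0,0]]
    - [0.35,[0,0,0],[0,0,0]]
    - [0.5,[0,0,0],[0,0,0]]
    - [1,[0,0,0],[0,0,0]]
    - [1,[0,0,0],[0,0,0]]

```text
time_s: 27.38
ee_pos: [0.4635, -0.3486, 0.0053]
eef_rot: [-3.142, 0.0, 2.772]
force: [-0.9, 0.9, 4.4]
grip_width: 0.0637
grip_force: 10.0
```

>>> carry_out:
  commands:
    - [1,[0,0,-2],[0,0,0]]
    - [1,[0,0,-4],[0,0,0]]
    - [1,[0,0,-12],[0,0,0]]
    - [1,[0,0,-25],[0,0,0]]
    - [1,[0,0,-30],[0,0,0]]
    - [1,[0,0,-30],[0,0,0]]
    - [1,[0,0,-25],[0,0,0]]
    - [1,[0,0,-10],[0,0,0]]
    - [1,[0,0,0],[0,0,0]]

```text
time_s: 28.5
ee_pos: [0.4635, -0.3486, 0.1435]
eef_rot: [-3.141, 0.001, 2.772]
force: [-0.8, -0.7, -3.8]
grip_width: 0.0634
grip_force: 10.0
```

```bash
python3 - <<'E'
from h import *
o=ctrl.get_obs();print(np.round(o["ee_pos"],4),np.degrees(o["eef_rot"]).round(2),np.round(o["force"],2))
go([.5965,-.0066,.15],189.6)
E
```

```text
[ 0.4635 -0.3486  0.1435] [-1.7998e+02  4.0000e-02  1.5881e+02] [-0.85 -0.68 -3.81]
turn -0.537 rows>=2.9 then shift [-188.1  315.    -6.5] len 367
```

>>> carry_out:
  commands:
    - [1,[0,0,-2],[0,0,-0.06]]
    - [1,[0,0,-2],[0,0,-0.12]]
    - [1,[0,0,-2],[0,0,-0.12]]
    - [1,[0,0,0],[0,0,-0.12]]
    - [1,[0,0,0],[0,0,-0.117]]
    - [1,[-8,13,0],[0,0,0]]
    - [1,[-16,27,0],[0,0,0]]
    - [1,[-23,39,0],[0,0,0]]
    - [1,[-23,39,0],[0,0,0]]
    - [1,[-23,39,0],[0,0,0]]

```text
time_s: 29.75
ee_pos: [0.5293, -0.1758, 0.1485]
eef_rot: [3.141, -0.001, -2.977]
force: [0.4, -0.6, -3.0]
grip_width: 0.0639
grip_force: 10.0
```

>>> carry_out:
  commands:
    - [1,[-23,39,0],[0,0,0]]
    - [1,[-23,39,0],[0,0,0]]
    - [1,[-23,39,0],[0,0,0]]
    - [1,[-16,27,0],[0,0,0]]
    - [1,[-10,14,0],[0,0,0]]
    - [1,[0,0,0],[0,0,0]]
    - [1,[0,0,20],[0,0,0]]
    - [1,[0,0,30],[0,0,0]]
    - [1,[0,0,20],[0,0,0]]
    - [1,[0,0,0],[0,0,0]]

```text
time_s: 31.0
ee_pos: [0.5954, -0.0077, 0.0778]
eef_rot: [3.141, -0.003, -2.976]
force: [-0.3, -0.3, -4.1]
grip_width: 0.0642
grip_force: 10.0
```

```bash
python3 y.py .092 160 280;  python3 - <<'E'
from h import *
o=ctrl.get_obs();print(o["time_s"],np.round(o["ee_pos"],4),np.degrees(o["eef_rot"]).round(2),np.round(o["force"],2))
go([.597,-.0067,.0415],189.6)
E
```

```text
-1 (237, 160) (244, 276) yaw 9.81 1.0 0.00012
1 (399, 160) (393, 276) yaw 9.78 1.0 0.00012
9.48985095735506 [-0.67  0.04 -3.56]
31.05 [ 0.5961 -0.0075  0.0792] [ 1.8000e+02 -4.0000e-02 -1.7051e+02] [-0.67  0.04 -3.56]
turn -0.002 rows>=0.0 then shift [-1.   0.7 37.7] len 38
```

>>> carry_out:
  commands:
    - [1,[0,0.6,15],[0,0,0]]
    - [1,[0,0,13],[0,0,0]]
    - [1,[0,0,6],[0,0,0]]
    - [1,[0,0,2],[0,0,0]]
    - [1,[0,0,0.5],[0,0,0]]
    - [1,[0,0,0],[0,0,0]]

```text
time_s: 31.8
ee_pos: [0.5965, -0.006, 0.043]
eef_rot: [-3.141, 0.001, -2.974]
force: [0.8, 1.0, -3.0]
grip_width: 0.064
grip_force: 10.0
```

>>> carry_out:
  commands:
    - [1,[-1,0,0.3],[0,0,0]]
    - [1,[-1,0,0],[0,0,0]]
    - [1,[-1,0,0],[0,0,0]]
    - [1,[-1,0,0],[0,0,0]]
    - [1,[0,0,0],[0,0,0]]

```text
time_s: 32.42
ee_pos: [0.6003, -0.0054, 0.0423]
eef_rot: [3.142, -0.0, -2.974]
force: [-0.2, 1.2, -3.3]
grip_width: 0.0639
grip_force: 10.0
```

>>> carry_out:
  commands:
    - [1,[-1,-0.5,0.3],[0,0,0]]
    - [1,[0,0,0],[0,0,0]]

```text
time_s: 32.67
ee_pos: [0.6014, -0.0057, 0.042]
eef_rot: [-3.142, -0.0, -2.974]
force: [0.4, -0.9, -3.5]
grip_width: 0.0642
grip_force: 10.0
```

>>> carry_out:
  commands:
    - [1,[-0.8,0,0.1],[0,0,0]]
    - [1,[0,0,0],[0,0,0]]

```text
time_s: 32.92
ee_pos: [0.6022, -0.0056, 0.042]
eef_rot: [-3.142, 0.0, -2.974]
force: [0.6, -1.1, -3.4]
grip_width: 0.0643
grip_force: 10.0
```

>>> carry_out:
  commands:
    - [1,[-0.6,0,0],[0,0,0]]
    - [1,[0,0,0],[0,0,0]]

```text
time_s: 33.17
ee_pos: [0.6027, -0.0054, 0.0419]
eef_rot: [-3.142, -0.0, -2.974]
force: [0.6, 0.5, -3.3]
grip_width: 0.0639
grip_force: 10.0
```

>>> carry_out:
  commands:
    - [1,[-0.6,0,0],[0,0,0]]
    - [1,[0,0,0],[0,0,0]]

```text
time_s: 33.42
ee_pos: [0.6033, -0.0054, 0.042]
eef_rot: [-3.142, 0.0, -2.974]
force: [0.3, -0.2, -3.7]
grip_width: 0.0638
grip_force: 10.0
```

>>> carry_out:
  commands:
    - [1,[-0.5,0,0],[0,0,0]]
    - [1,[0,0,0],[0,0,0]]

```text
time_s: 33.67
ee_pos: [0.6038, -0.0053, 0.0419]
eef_rot: [3.142, -0.0, -2.974]
force: [-0.0, -0.3, -3.6]
grip_width: 0.0636
grip_force: 10.0
```

>>> carry_out:
  commands:
    - [1,[-0.4,0,0],[0,0,0]]
    - [1,[0,0,0],[0,0,0]]

```text
time_s: 33.92
ee_pos: [0.6039, -0.0052, 0.0418]
eef_rot: [3.141, -0.001, -2.974]
force: [-3.1, 0.2, -3.0]
grip_width: 0.0642
grip_force: 10.0
```

>>> carry_out:
  commands:
    - [1,[-0.3,0,0],[0,0,0]]
    - [1,[0,0,0.3],[0,0,0]]
    - [1,[0,0,0],[0,0,0]]

```text
time_s: 34.3
ee_pos: [0.604, -0.0051, 0.0417]
eef_rot: [3.141, -0.001, -2.974]
force: [-7.1, 0.8, -0.4]
grip_width: 0.0641
grip_force: 10.0
```

>>> carry_out:
  commands:
    - [1,[0.4,0,0.2],[0,0,0]]
    - [1,[0,0,0.2],[0,0,0]]
    - [1,[0,0,0],[0,0,0]]

```text
time_s: 34.67
ee_pos: [0.604, -0.0051, 0.0415]
eef_rot: [3.141, -0.0, -2.974]
force: [-5.5, 1.0, 1.1]
grip_width: 0.064
grip_force: 10.0
```

Seated on the pile and touching the board; relieve, let go and retreat.

>>> carry_out:
  commands:
    - [1,[0.3,0,0],[0,0,0]]
    - [1,[0,0,0],[0,0,0]]
  squeeze: 4

```text
time_s: 34.92
ee_pos: [0.604, -0.0053, 0.0414]
eef_rot: [-3.142, 0.001, -2.974]
force: [-1.4, 0.0, -1.8]
grip_width: 0.0635
grip_force: 4.0
```

>>> carry_out:
  commands:
    - [0.25,[0,0,0],[0,0,0]]
    - [0.1,[0,0,0],[0,0,0]]
    - [0,[0,0,0],[0,0,0]]
    - [0,[0,0,0],[0,0,0]]
    - [0,[0,0,-30],[0,0,0]]
    - [0,[0,0,-50],[0,0,0]]
    - [0,[0,0,-50],[0,0,0]]
    - [0,[40,0,-50],[0,0,0]]
    - [0,[40,0,0],[0,0,0]]
    - [0,[0,0,0],[0,0,0]]

```text
time_s: 36.17
ee_pos: [0.5246, -0.0187, 0.221]
eef_rot: [-3.141, 0.001, -2.975]
force: [0.0, -0.7, -0.2]
grip_width: 0.0942
grip_force: 0.0
```

```bash
python3 - <<'E'
from m import *
c=ctrl.camera("wrist")
o=ctrl.get_obs();print(o["time_s"],np.round(o["ee_pos"],4),np.round(o["force"],2))
b=c["img"].astype(int)
# top slab: outline, and its side edges/near end at z=.054
from scipy import stats
s=slab(c,(250,150,390,398),.054);print("pile outline",s)
g=b.max(2);P={-1:[],1:[]}
for v in range(250,330,4):
    for q in (-1,1):
        u=319
        while g[v,u]<90: u+=q
        P[q].append(at_z(c,(u,v),.054)[:2])
for q in P: A=np.array(P[q]);k=np.polyfit(A[:,0],A[:,1],1);print(q,np.degrees(np.arctan(k[0])).round(2),"y at x=.6:",np.polyval(k,.6).round(4))
for t in ("caddy","compass","coaster","mug"): print(t,[np.round(r["at"],3).tolist() for r in ctrl.place_of(t,"wrist")][:1])
for x in (-.075,.075):
    for y in (-.032,.032):
        R=np.radians(9.7);p=[.6045+x*np.cos(R)-y*np.sin(R),-.005+x*np.sin(R)+y*np.cos(R),.054];print(proj(c,p).round())
E
```

```text
36.225 [ 0.5257 -0.0186  0.2207] [ 0.35  0.53 -0.66]
pile outline (600.7, -5.0, 159.5, 63.6, 9.8, array([319., 296.]))
-1 9.84 y at x=.6: -0.0379
1 9.66 y at x=.6: 0.0275
caddy [[0.648, 0.251, -0.003]]
compass [[0.412, -0.182, -0.001]]
coaster [[0.669, -0.179, -0.002]]
mug [[0.633, -0.302, 0.001]]
[280. 225.]
[355. 224.]
[285. 377.]
[352. 377.]
```

```bash
python3 -c "
from station import ctrl
print(ctrl.hand_in())"
```

```text
the job is handed in; nothing more can be done
None
```

The job is handed in: all three weights are in a square pile with their ends against the board, the highest push I read on the board was about 8.5 N (limit about 15 N), and the clock stood at about 36 s.

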